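Heavy carton at the bottom

ROBOT

A 7-joint arm with a two-finger parallel gripper is mounted at the origin on the work surface. World frame = base frame: x ahead of the robot, y to its left, z up, the work surface at z = 0. Lengths are in m, angles in rad, forces in N, time in s.
With the tool pointing down it reaches from about 0.425 to 0.925 m from the base axis. Payload 6.8 kg.
Tool frame: the origin (TCP) lies on the front face of the gripper's body, between the roots of the fingers; the fingertips stand 73 mm ahead of it and the grasp point (between the pads) lies 54 mm ahead of it (env.nose_length is the distance from the TCP to the fingertips, in m); z points along the fingers, y is the direction in which the jaws open and shut (so a half turn about z gives the same grasp; the last joint's range is limited). The gripper opens to 85 mm and grips with 20 to 120 N. Pads are 22 mm wide; open, the fingers measure 114 mm over their backs; the gripper's body (76 mm by 85 mm) begins 54 mm behind the grasp point. The pads swing forward as they close: fully open they stand 13 mm farther back than shut.
Start: joints at [-1.223, 0.477, 0.022, 1.555, -0.011, 1.109, -0.083], TCP at [0.297, 0.606, 0.304] pointing down, gripper open.
Joint ranges: [-2.96, 2.96], [-0.34, 2.1], [-1.41, 1.46], [0.24, 2.44], [-1.37, 4.51], [0.17, 1.92], [-2.96, 2.96]. Speed limits (rad/s): [2.39, 2.39, 3.14, 3.14, 3.14, 3.14, 3.14].

INTERFACE

Orientations are given as a unit quaternion [w, x, y, z].
In Python, from cell import env, kin, camera, calibration, job gives the robot as it stands. The module is installed in compiled form; this text tells all that it offers. Calls block until the motion is done:
- env.reach(position, orientation): joint-space move of the TCP to a pose.
- env.movel(position, velocity=0.15, rot=None, stop_force=None): straight line of the TCP; rot=None keeps the orientation; velocity is the mean speed in m/s. With stop_force (N) it stops when the force on the tool has changed by that much, and returns True; else False.
- env.goto_joints(angles): joint-space move.
- env.grip(opening, f_grip=None): finger opening in m; f_grip is the grip in N (None keeps the last); returns when the fingers have stopped.
- env.dwell(seconds).
- kin.inverse_kinematics(position, orientation): joint angles nearest the present ones, or None.
- env.get_state(): the state.
- camera(name): name is "scene" or "top"; returns (picture, depth): 480x640x3 uint8, blue, green, red; 480x640 float32, m along the optical axis (not along the pixel's ray), 0 where there is no reading.
- calibration(name): a dict with "fx", "fy", "cx", "cy" (pixels), "rvec" (rotation vector, rad) and "tvec" (3), from world to camera coordinates, as OpenCV has them. Camera axes: x right, y down, z forward; pixel columns grow to the right and rows downward; lengths in m; the calibration is good to about 2 mm. A picture is of the moment at which its call begins. calibration takes no time and is no camera call.
A pose or a line that the arm cannot do raises env.PlanningError and nothing moves.
- job.job_done(): hands the job in, once; it reports no verdict.
The state is a dict: "time": time; "qpos": joint angles; "joint_velocities": joint speeds; "joint_torque": joint torques, N m; "tcp_pos": TCP position; "orientation": TCP orientation; "force": force on the tool from outside, world axes, zero at the start; "torque": the same for the moment, N m; "opening": finger opening in m.
Only numpy, scipy, OpenCV 4.12 (cv2) and the standard library are available. Lean on these libraries where they do the work, as an engineer would, in place of code of your own. Each camera call takes 0.05 s, during which the arm holds its last target.

TASK

One of the three identical cartons on the sloping rack is packed and the other two are empty; find the packed one by feeling their weight, set it down gently, right way up, in the middle of the blue pad, then set one empty carton right way up on top of it, centred and square with it. Leave the other empty carton in its own place on the rack and do not disturb the things on the table.

Things in the scene. Friction and masses are not known exactly. Their poses are not given: they have to be found in the camera images.
- carton_p: One of three cartons that look alike: brown cardboard, 90 mm long (own x), 60 wide (own y), 60 high (own z), pale tape strip along its top. Origin: centre of its underside, z out of its top. Stands on the rack, own z leaning 30 degrees from vertical. One of the three, unknown which, is packed (0.50 to 0.76 kg), the others empty (0.14 to 0.24 kg each). Weight evenly spread.
- carton_q: One of three cartons that look alike: brown cardboard, 90 mm long (own x), 60 wide (own y), 60 high (own z), pale tape strip along its top. Origin: centre of its underside, z out of its top. Stands on the rack, own z leaning 30 degrees from vertical. One of the three, unknown which, is packed (0.50 to 0.76 kg), the others empty (0.14 to 0.24 kg each). Weight evenly spread.
- carton_r: One of three cartons that look alike: brown cardboard, 90 mm long (own x), 60 wide (own y), 60 high (own z), pale tape strip along its top. Origin: centre of its underside, z out of its top. Stands on the rack, own z leaning 30 degrees from vertical. One of the three, unknown which, is packed (0.50 to 0.76 kg), the others empty (0.14 to 0.24 kg each). Weight evenly spread.
- rack: Fixed wooden rack, white deck, 410 mm wide (own y), 165 deep (own x), 115 high; origin at its middle on the table. Deck falls along own x, away from the robot, at 30 degrees, with a 15 mm lip at its low, far edge. The cartons stand in a row along own y, about 125 mm apart, low ends at the lip, length along the slope, underside centres 53 mm above the table; nothing else on it.
- pad: Fixed square pad, 150 x 150 mm, 18 mm high, flat blue top with a white border line, wooden edge; origin at the centre of its underside on the table, its own z up.
- tape_roll: Loose yellow ring of tape lying flat, 90 mm across, 45 mm high, origin at the centre of its underside, just beyond the pad. Leave alone.
- marker: Loose black and red marker pen, 130 mm long, 17 mm thick, lying on the near side of the pad; origin under its middle. Leave alone.
- mug: Loose white mug, 80 mm across, 85 mm high, on the far side of the rack; origin at the centre of its underside. Leave alone.
- label_roll: Loose white roll of labels standing on end, 76 mm across, 50 mm high, at the right side of the table; origin at the centre of its underside. Leave alone.
- white_parcel: Loose white flat parcel 130 x 100 x 50 mm at the left side of the table; origin at the centre of its underside. Leave alone.
Not all that is in view belongs to the job. Leave any pink look-alike of the carton_q alone. Leave any green look-alike of the carton_p alone.

How it is judged:
On the way, in this order (a step that is already met when the one before it is completed fails the run):
1. the packed carton stands right way up in the middle of the pad, let go (((horizontal distance between carton_p and pad below 0.02 m and z of carton_p in the frame of pad between 0.014 and 0.023 m and angle between carton_p's own z axis and vertical below 0.1 rad and contact force between carton_p and pad above 3.7 N and contact force between the fingers and carton_p below 0.1 N) or (horizontal distance between carton_q and pad below 0.02 m and z of carton_q in the frame of pad between 0.014 and 0.023 m and angle between carton_q's own z axis and vertical below 0.1 rad and contact force between carton_q and pad above 3.7 N and contact force between the fingers and carton_q below 0.1 N) or (horizontal distance between carton_r and pad below 0.02 m and z of carton_r in the frame of pad between 0.014 and 0.023 m and angle between carton_r's own z axis and vertical below 0.1 rad and contact force between carton_r and pad above 3.7 N and contact force between the fingers and carton_r below 0.1 N))), for 0.2 s.
2. an empty carton stands centred and square on the packed one, let go, the other empty one in its place on the rack (((horizontal distance between carton_p and pad below 0.02 m and z of carton_p in the frame of pad between 0.014 and 0.023 m and angle between carton_p's own z axis and vertical below 0.1 rad and contact force between carton_p and pad above 3.7 N and contact force between the fingers and carton_p below 0.1 N and ((horizontal distance between carton_q and carton_p below 0.012 m and z of carton_q in the frame of carton_p between 0.055 and 0.066 m and angle between carton_q's own z axis and vertical below 0.1 rad and angle between the x axis of carton_q and the x axis of carton_p, either way round below 0.2 rad and contact force between carton_q and carton_p between 0.3 and 3.7 N and contact force between the fingers and carton_q below 0.1 N and distance of carton_r from where it was at the start of the episode below 0.03 m and contact force between carton_r and rack above 0.3 N) or (horizontal distance between carton_r and carton_p below 0.012 m and z of carton_r in the frame of carton_p between 0.055 and 0.066 m and angle between carton_r's own z axis and vertical below 0.1 rad and angle between the x axis of carton_r and the x axis of carton_p, either way round below 0.2 rad and contact force between carton_r and carton_p between 0.3 and 3.7 N and contact force between the fingers and carton_r below 0.1 N and distance of carton_q from where it was at the start of the episode below 0.03 m and contact force between carton_q and rack above 0.3 N))) or (horizontal distance between carton_q and pad below 0.02 m and z of carton_q in the frame of pad between 0.014 and 0.023 m and angle between carton_q's own z axis and vertical below 0.1 rad and contact force between carton_q and pad above 3.7 N and contact force between the fingers and carton_q below 0.1 N and ((horizontal distance between carton_p and carton_q below 0.012 m and z of carton_p in the frame of carton_q between 0.055 and 0.066 m and angle between carton_p's own z axis and vertical below 0.1 rad and angle between the x axis of carton_p and the x axis of carton_q, either way round below 0.2 rad and contact force between carton_p and carton_q between 0.3 and 3.7 N and contact force between the fingers and carton_p below 0.1 N and distance of carton_r from where it was at the start of the episode below 0.03 m and contact force between carton_r and rack above 0.3 N) or (horizontal distance between carton_r and carton_q below 0.012 m and z of carton_r in the frame of carton_q between 0.055 and 0.066 m and angle between carton_r's own z axis and vertical below 0.1 rad and angle between the x axis of carton_r and the x axis of carton_q, either way round below 0.2 rad and contact force between carton_r and carton_q between 0.3 and 3.7 N and contact force between the fingers and carton_r below 0.1 N and distance of carton_p from where it was at the start of the episode below 0.03 m and contact force between carton_p and rack above 0.3 N))) or (horizontal distance between carton_r and pad below 0.02 m and z of carton_r in the frame of pad between 0.014 and 0.023 m and angle between carton_r's own z axis and vertical below 0.1 rad and contact force between carton_r and pad above 3.7 N and contact force between the fingers and carton_r below 0.1 N and ((horizontal distance between carton_p and carton_r below 0.012 m and z of carton_p in the frame of carton_r between 0.055 and 0.066 m and angle between carton_p's own z axis and vertical below 0.1 rad and angle between the x axis of carton_p and the x axis of carton_r, either way round below 0.2 rad and contact force between carton_p and carton_r between 0.3 and 3.7 N and contact force between the fingers and carton_p below 0.1 N and distance of carton_q from where it was at the start of the episode below 0.03 m and contact force between carton_q and rack above 0.3 N) or (horizontal distance between carton_q and carton_r below 0.012 m and z of carton_q in the frame of carton_r between 0.055 and 0.066 m and angle between carton_q's own z axis and vertical below 0.1 rad and angle between the x axis of carton_q and the x axis of carton_r, either way round below 0.2 rad and contact force between carton_q and carton_r between 0.3 and 3.7 N and contact force between the fingers and carton_q below 0.1 N and distance of carton_p from where it was at the start of the episode below 0.03 m and contact force between carton_p and rack above 0.3 N))))), for 0.2 s.
At the end, for the whole second after the job is handed in: Packed carton upright (0.1 rad) and let go on the pad, within 20 mm of its centre; on it one empty carton (under 3.7 N), upright, centres within 12 mm, lengths parallel within 0.2 rad; the other empty one resting on the rack within 30 mm of its start; all at rest (((horizontal distance between carton_p and pad below 0.02 m and z of carton_p in the frame of pad between 0.014 and 0.023 m and angle between carton_p's own z axis and vertical below 0.1 rad and contact force between carton_p and pad above 3.7 N and contact force between the fingers and carton_p below 0.1 N and ((horizontal distance between carton_q and carton_p below 0.012 m and z of carton_q in the frame of carton_p between 0.055 and 0.066 m and angle between carton_q's own z axis and vertical below 0.1 rad and angle between the x axis of carton_q and the x axis of carton_p, either way round below 0.2 rad and contact force between carton_q and carton_p between 0.3 and 3.7 N and contact force between the fingers and carton_q below 0.1 N and distance of carton_r from where it was at the start of the episode below 0.03 m and contact force between carton_r and rack above 0.3 N) or (horizontal distance between carton_r and carton_p below 0.012 m and z of carton_r in the frame of carton_p between 0.055 and 0.066 m and angle between carton_r's own z axis and vertical below 0.1 rad and angle between the x axis of carton_r and the x axis of carton_p, either way round below 0.2 rad and contact force between carton_r and carton_p between 0.3 and 3.7 N and contact force between the fingers and carton_r below 0.1 N and distance of carton_q from where it was at the start of the episode below 0.03 m and contact force between carton_q and rack above 0.3 N))) or (horizontal distance between carton_q and pad below 0.02 m and z of carton_q in the frame of pad between 0.014 and 0.023 m and angle between carton_q's own z axis and vertical below 0.1 rad and contact force between carton_q and pad above 3.7 N and contact force between the fingers and carton_q below 0.1 N and ((horizontal distance between carton_p and carton_q below 0.012 m and z of carton_p in the frame of carton_q between 0.055 and 0.066 m and angle between carton_p's own z axis and vertical below 0.1 rad and angle between the x axis of carton_p and the x axis of carton_q, either way round below 0.2 rad and contact force between carton_p and carton_q between 0.3 and 3.7 N and contact force between the fingers and carton_p below 0.1 N and distance of carton_r from where it was at the start of the episode below 0.03 m and contact force between carton_r and rack above 0.3 N) or (horizontal distance between carton_r and carton_q below 0.012 m and z of carton_r in the frame of carton_q between 0.055 and 0.066 m and angle between carton_r's own z axis and vertical below 0.1 rad and angle between the x axis of carton_r and the x axis of carton_q, either way round below 0.2 rad and contact force between carton_r and carton_q between 0.3 and 3.7 N and contact force between the fingers and carton_r below 0.1 N and distance of carton_p from where it was at the start of the episode below 0.03 m and contact force between carton_p and rack above 0.3 N))) or (horizontal distance between carton_r and pad below 0.02 m and z of carton_r in the frame of pad between 0.014 and 0.023 m and angle between carton_r's own z axis and vertical below 0.1 rad and contact force between carton_r and pad above 3.7 N and contact force between the fingers and carton_r below 0.1 N and ((horizontal distance between carton_p and carton_r below 0.012 m and z of carton_p in the frame of carton_r between 0.055 and 0.066 m and angle between carton_p's own z axis and vertical below 0.1 rad and angle between the x axis of carton_p and the x axis of carton_r, either way round below 0.2 rad and contact force between carton_p and carton_r between 0.3 and 3.7 N and contact force between the fingers and carton_p below 0.1 N and distance of carton_q from where it was at the start of the episode below 0.03 m and contact force between carton_q and rack above 0.3 N) or (horizontal distance between carton_q and carton_r below 0.012 m and z of carton_q in the frame of carton_r between 0.055 and 0.066 m and angle between carton_q's own z axis and vertical below 0.1 rad and angle between the x axis of carton_q and the x axis of carton_r, either way round below 0.2 rad and contact force between carton_q and carton_r between 0.3 and 3.7 N and contact force between the fingers and carton_q below 0.1 N and distance of carton_p from where it was at the start of the episode below 0.03 m and contact force between carton_p and rack above 0.3 N)))) and linear speed of each of carton_p, carton_q, carton_r below 0.02 m/s and angular speed of each of carton_p, carton_q, carton_r below 0.2 rad/s); the robot touches nothing.
It fails at once if a carton is dropped: it moves faster than 0.7 m/s (a fall of about 25 mm) while the fingers do not hold it ((linear speed of carton_p above 0.7 m/s and contact force between the fingers and carton_p below 0.1 N) or (linear speed of carton_q above 0.7 m/s and contact force between the fingers and carton_q below 0.1 N) or (linear speed of carton_r above 0.7 m/s and contact force between the fingers and carton_r below 0.1 N)).
It fails at once if something else on the table is moved more than 30 mm (distance of any of tape_roll, marker, mug, label_roll, white_parcel from where it was at the start of the episode above 0.03 m).
It also fails if it takes over 72 s, if anything falls off the work surface, if the arm or the gripper's body presses on something with over 40 N, if the wrist force passes 120 N, or if a joint passes its speed limit or range.

## Working session

There is one attempt and no reset: what is moved stays moved. The work goes in short steps, each a Python script; the robot and the scene stay as the last script left them, time stands still between calls to the robot, and variables do not carry over. Pictures are saved under pics/ and viewed, and the job is handed in when it is done.

```bash
mkdir -p pics; ls; python3 - <<'E'
from cell import env,camera,calibration
import cv2,numpy as np
s=env.get_state();print(s['time'],s['tcp_pos'],s['orientation'],s['force'],s['opening'])
for n in('scene','top'):
    p,d=camera(n);cv2.imwrite(f'pics/{n}0.png',p);np.savez(f'{n}0.npz',p=p,d=d)
    c=calibration(n);print(n,c);R=cv2.Rodrigues(np.array(c['rvec']))[0];print(-R.T@np.array(c['tvec']).ravel())
E
```

```text
pics
0.0 [0.29691231 0.60566082 0.30292296] [-1.56365917e-04  2.25930291e-01  9.74143032e-01 -9.12870023e-04] [ 0.12841479 -1.05741767 -0.11752501] 0.08540651049659954
scene {'fx': 462.59990420511633, 'fy': 462.59990420511633, 'cx': 319.8999989912994, 'cy': 243.33658148179444, 'rvec': array([ 2.09284014,  1.15233446, -0.51427501]), 'tvec': array([-0.2544951, -0.2334212,  1.5618472])}
[ 1.23989015 -0.45690369  0.9014052 ]
top {'fx': 497.03798511983234, 'fy': 497.03798511983234, 'cx': 319.4645038474332, 'cy': 240.7449243547429, 'rvec': array([ 2.12728496, -2.14377675,  0.17915358]), 'tvec': array([0.01042208, 0.51545515, 1.22856803])}
[0.30558328 0.00916292 1.2968103 ]
```

View pics/scene0.png

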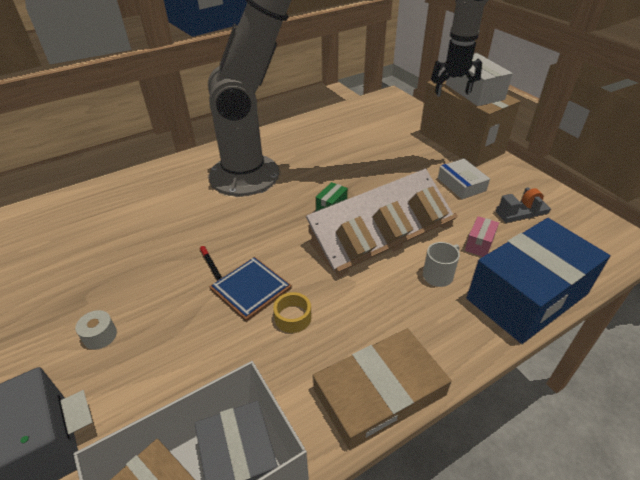

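View pics/top0.png

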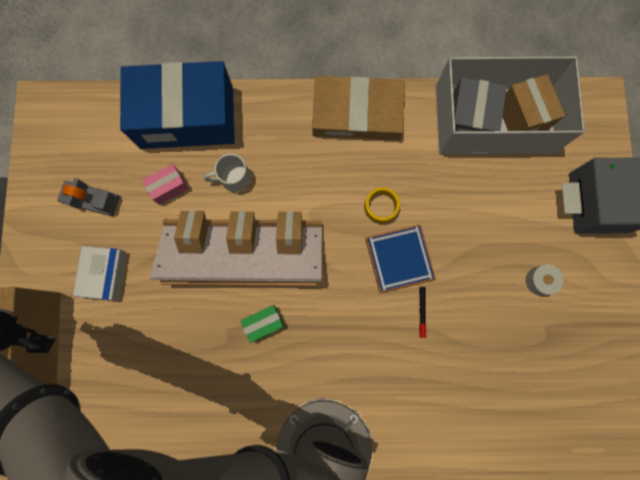

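The top view shows the three brown cartons on the rack at (190,231), (240,231) and (289,231). They fit the description; the pink box at (165,184), the green box at (263,323), and the large brown parcels at (358,107) and (533,102) do not. The pad is at (400,258), with the tape roll at (382,205) and the marker at (422,312). Next I'll take an enlarged crop and measure.

```bash
cat > h.py <<'E'
import numpy as np,cv2
from cell import env,kin,camera,calibration,job
from scipy.spatial.transform import Rotation as Ro
def cam(n):
    c=calibration(n);R=cv2.Rodrigues(np.array(c['rvec']))[0];t=np.array(c['tvec']).ravel();return c,R,t
def cloud(n,d):
    c,R,t=cam(n);v,u=np.mgrid[0:480,0:640]
    X=np.stack([(u-c['cx'])/c['fx']*d,(v-c['cy'])/c['fy']*d,d],-1)
    return (X-t)@R
def ray(n,uv,z):
    c,R,t=cam(n);uv=np.atleast_2d(uv).astype(float)
    r=np.c_[(uv[:,0]-c['cx'])/c['fx'],(uv[:,1]-c['cy'])/c['fy'],np.ones(len(uv))]@R
    o=-R.T@t;return o+r*((z-o[2])/r[:,2])[:,None]
E
python3 - <<'E'
from h import *
for n in('top','scene'):
    f=np.load(n+'0.npz');p,d=f['p'],f['d'];W=cloud(n,d);hsv=cv2.cvtColor(p,cv2.COLOR_BGR2HSV)
    box=(140,200,200,100) if n=='top' else (290,160,190,130)
    x,y,w,h=box;cv2.imwrite(f'pics/crop_{n}.png',cv2.resize(p[y:y+h,x:x+w],None,fx=4,fy=4,interpolation=cv2.INTER_CUBIC))
    # pad
    b=cv2.inRange(hsv,(95,80,40),(125,255,255))
    N,L,S,C=cv2.connectedComponentsWithStats(b)
    for i in range(1,N):
        if S[i,4]>300:
            m=(L==i)&(d>0);print(n,'blue',C[i],S[i,4],np.median(W[m],0))
            if abs(C[i][0]-(400 if n=='top' else 250))<20:
                cnt=cv2.findContours((L==i).astype(np.uint8),0,2)[0][0]
                q=ray(n,cnt[:,0],0.018)[:,:2].astype(np.float32);print(n,'padrect',cv2.minAreaRect(q))
    # things above the table by height
    h=(W[...,2]>0.012)&(W[...,2]<0.2)&(d>0)&(W[...,0]>0.2)
    N,L,S,C=cv2.connectedComponentsWithStats(h.astype(np.uint8))
    for i in range(1,N):
        if S[i,4]>100: 
            m=L==i;print(n,'blob',C[i].round(),S[i,4],W[m].min(0).round(3),W[m].max(0).round(3))
E
```

```text
top blue [203.72200358  94.84973166] 2795 [0.86837041 0.29120407 0.1396435 ]
top blue [141.04159132  99.60614828] 2765 [0.85650507 0.44665802 0.13972007]
top blue [400.37397541 257.86629098] 1952 [ 0.47284584 -0.20349144  0.01789765]
top padrect ((0.47359538078308105, -0.20316576957702637), (0.114871084690094, 0.11520981043577194), 13.22823429107666)
top blue [108.93569132 273.57234727] 311 [0.43386317 0.53647393 0.05002561]
top blob [509. 104.] 13085 [ 0.758 -0.641  0.012] [ 0.963 -0.318  0.157]
top blob [176. 104.] 9069 [0.778 0.236 0.012] [0.962 0.504 0.15 ]
top blob [358. 107.] 5393 [ 0.798 -0.223  0.012] [0.963 0.024 0.069]
top blob [229. 172.] 775 [0.656 0.192 0.012] [0.736 0.304 0.092]
top blob [604. 195.] 5198 [ 0.535 -0.809  0.012] [ 0.707 -0.617  0.138]
top blob [164. 184.] 1046 [0.624 0.357 0.013] [0.717 0.463 0.068]
top blob [ 87. 197.] 1366 [0.594 0.539 0.012] [0.69  0.697 0.082]
top blob [382. 204.] 511 [ 0.568 -0.201  0.012] [ 0.657 -0.112  0.052]
top blob [239. 250.] 11390 [0.401 0.002 0.02 ] [0.59  0.414 0.131]
top blob [400. 258.] 3146 [ 0.385 -0.291  0.012] [ 0.563
[... 863 characters left out ...]
 [473. 138.] 5273 [0.2   0.507 0.012] [0.51  0.829 0.2  ]
scene blob [374. 219.] 8889 [ 0.262 -0.004  0.012] [0.589 0.412 0.13 ]
scene blob [522. 204.] 1083 [0.592 0.533 0.012] [0.688 0.69  0.079]
scene blob [531. 274.] 10994 [0.622 0.23  0.012] [0.962 0.501 0.144]
scene blob [441. 262.] 1205 [0.657 0.186 0.012] [0.737 0.303 0.087]
scene blob [210. 261.] 156 [ 0.27  -0.269  0.012] [ 0.402 -0.25   0.021]
scene blob [260. 293.] 3395 [ 0.386 -0.296  0.012] [ 0.658 -0.116  0.048]
scene blob [ 95. 328.] 1076 [ 0.375 -0.608  0.012] [ 0.455 -0.532  0.055]
scene blob [379. 386.] 9269 [ 0.799 -0.227  0.012] [0.962 0.021 0.064]
scene blob [147. 434.] 23373 [ 0.536 -0.767  0.012] [ 0.962 -0.322  0.155]
```

View pics/crop_top.png

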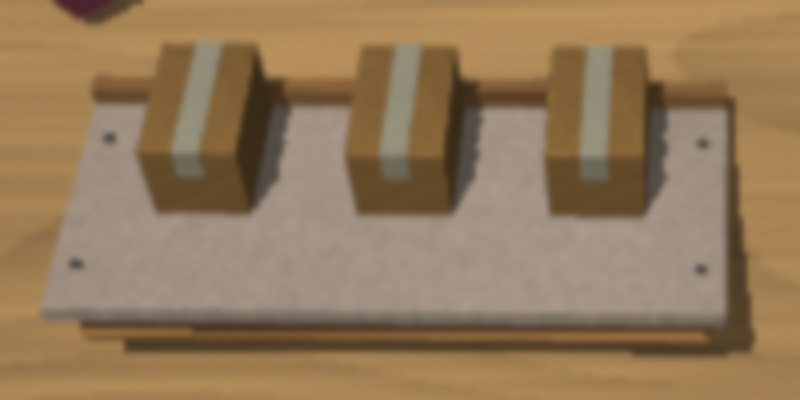

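View pics/crop_scene.png

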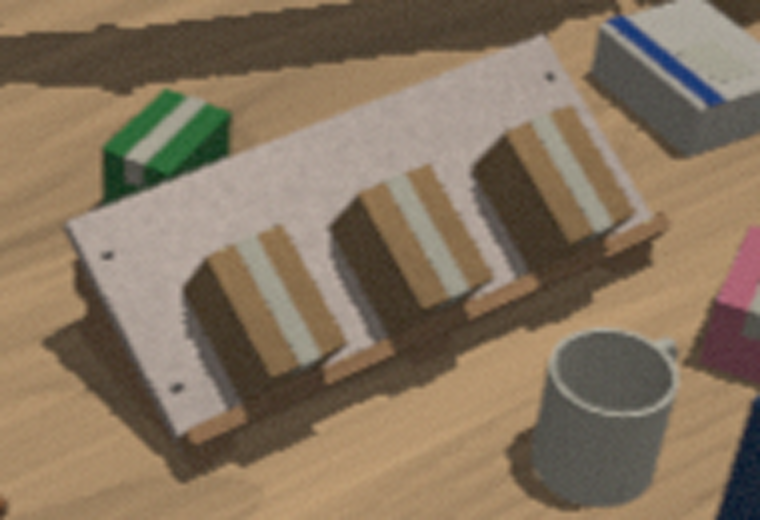

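The crops confirm three plain brown cartons with pale tape on the rack deck. The green and pink look-alikes are off the rack. Next I'll fit the deck plane and the carton tops.

```bash
python3 - <<'E'
from h import *
for n in('top','scene'):
    f=np.load(n+'0.npz');p,d=f['p'],f['d'];W=cloud(n,d);hsv=cv2.cvtColor(p,cv2.COLOR_BGR2HSV)
    reg=(W[...,0]>.38)&(W[...,0]<.6)&(W[...,1]>-.01)&(W[...,1]<.42)&(d>0)&(W[...,2]>.03)
    x=np.array([.5,0,.866]); 
    P=W[reg]; 
    # iterative fit of deck plane, prior normal ~30deg, rack yaw unknown small
    deck=reg&(hsv[...,1]<60)&(hsv[...,2]>100)&(W[...,0]<.47)
    Q=W[deck]
    for _ in range(5):
        c0=Q.mean(0);nn=np.linalg.svd(Q-c0,full_matrices=False)[2][2];nn*=np.sign(nn[2]);Q=W[deck][abs((W[deck]-c0)@nn)<.004]
    print(n,'deck',len(Q),nn,'tilt',np.degrees(np.arccos(nn[2])),'yaw',np.degrees(np.arctan2(nn[1],nn[0])))
    yaw=np.arctan2(nn[1],nn[0]);ex=np.array([np.cos(yaw)*nn[2],np.sin(yaw)*nn[2],-np.hypot(nn[0],nn[1])]);ey=np.cross(nn,ex)
    H=(W-c0)@nn; top=reg&(abs(H-.06)<.006)
    N,L,S,C=cv2.connectedComponentsWithStats(top.astype(np.uint8))
    for i in range(1,N):
        if S[i,4]<200: continue
        m=L==i;Z=(W[m]-c0);r=cv2.minAreaRect(np.c_[Z@ex,Z@ey].astype(np.float32))
        hh=np.median(Z@nn);T=c0+r[0][0]*ex+r[0][1]*ey+hh*nn
        print(C[i].round(),S[i,4],'h',hh,'rect',np.round(r[1],4),round(r[2],1),'topc',T.round(4),'under',(T-.06*nn).round(4))
E
```

```text
top deck 3428 [ 0.49783715 -0.00811566  0.86723256] tilt 29.86137984377027 yaw -0.9339435863456547
[189. 225.] 733 h 0.059943997685261936 rect [0.0957 0.0615] 0.7 topc [0.5495 0.3255 0.1047] under [0.5197 0.3259 0.0527]
[240. 225.] 725 h 0.060121781685382944 rect [0.0609 0.0953] 89.5 topc [0.5475 0.201  0.1049] under [0.5177 0.2015 0.0529]
[289. 226.] 714 h 0.06002833252938736 rect [0.0964 0.0599] 0.1 topc [0.5457 0.0815 0.1047] under [0.5158 0.082  0.0527]
scene deck 2481 [ 0.49758524 -0.00760015  0.86738179] tilt 29.8442027265783 yaw -0.8750719350697517
[431. 203.] 622 h 0.059543488178430595 rect [0.0646 0.0906] 89.8 topc [0.5489 0.3206 0.1027] under [0.5191 0.3211 0.0507]
[395. 219.] 688 h 0.05991754817156376 rect [0.0906 0.0627] 0.5 topc [0.547  0.197  0.1032] under [0.5172 0.1975 0.0511]
[358. 235.] 759 h 0.05976605658655584 rect [0.0618 0.0911] 90.0 topc [0.5448 0.078  0.1032] under [0.515  0.0785 0.0512]
```

```bash
cat >> h.py <<'E'
C={'a':np.array([.5194,.3235,.053]),'b':np.array([.5175,.1995,.053]),'c':np.array([.5154,.0802,.053])}
RY=np.radians(-.9);PAD=np.array([.4735,-.2043,.018])
TL=np.radians(30)
def Rcart(yaw,tilt): return Ro.from_euler('ZY',[yaw,tilt])   # z leans toward +x by tilt
RACK=Rcart(RY,TL)
def tool(Rc,rel,flip):  # tool z = -carton z, tilted by rel about carton y ; jaws along carton y
    R=Rc*Ro.from_euler('y',-rel)*Ro.from_matrix(np.diag([1.,-1,-1]))
    if flip: R=R*Ro.from_euler('z',np.pi)
    return R
def quat(R): q=R.as_quat();return q[[3,0,1,2]]
G=.048
def pose(under,Rc,rel,flip,up=0,h=.030,G=G):
    R=tool(Rc,rel,flip);c=np.asarray(under)+Rc.apply([0,0,h]);return c-R.apply([0,0,G])+up*np.array([0,0,1.]),quat(R)
E
python3 - <<'E'
from h import *
for fl in(0,1):
  for rel in (0,5,10,15,20):
    r=np.radians(rel);o=[]
    for k in C:
        for up in(0,.12):
            q=kin.inverse_kinematics(*pose(C[k],RACK,r,fl,up));o.append(None if q is None else np.round(q,2).tolist())
    print('pick',fl,rel,[x is not None for x in o],o[2])
    for yd in range(-60,61,15):
        o=[]
        for z in(0,.06,.15):
            q=kin.inverse_kinematics(*pose(PAD+[0,0,z],Rcart(np.radians(yd),0),r,fl,0));o.append(q is not None)
        print('  place',yd,o,end='')
    print()
E
```

```text
pick 0 0 [True, True, True, True, True, True] [-0.76, 0.87, 0.61, 1.62, -0.57, 1.37, -1.5]
  place -60 [True, True, True]  place -45 [True, True, True]  place -30 [True, True, True]  place -15 [True, True, True]  place 0 [True, True, True]  place 15 [True, True, True]  place 30 [True, True, True]  place 45 [True, True, True]  place 60 [True, True, True]
pick 0 5 [True, True, True, True, True, True] [-0.78, 0.82, 0.6, 1.68, -0.56, 1.27, -1.52]
  place -60 [True, True, True]  place -45 [True, True, True]  place -30 [True, True, True]  place -15 [True, True, True]  place 0 [True, True, True]  place 15 [True, True, True]  place 30 [True, True, True]  place 45 [True, True, True]  place 60 [True, True, True]
pick 0 10 [True, True, True, True, True, True] [-0.8, 0.77, 0.59, 1.74, -0.55, 1.16, -1.53]
  place -60 [True, True, True]  place -45 [True, True, True]  place -30 [True, True, True]  place -15 [True, True, True]  place 0 [True, True, True]  place 15 [True, True, True]  place 30 [True, True, True]  place 45 [True, True, True]  place 60 [True, True, True]
pick 0 15 [True, True, True, Tr
[... 1762 characters left out ...]
rue, True, True, True, True, True] [-0.43, 0.64, 0.03, 1.77, -0.15, 0.98, 1.25]
  place -60 [True, True, True]  place -45 [True, True, True]  place -30 [True, True, True]  place -15 [True, True, True]  place 0 [True, True, True]  place 15 [True, True, True]  place 30 [True, True, True]  place 45 [True, True, True]  place 60 [True, True, True]
pick 1 20 [True, True, True, True, True, True] [-0.46, 0.6, 0.04, 1.83, -0.13, 0.87, 1.22]
  place -60 [True, True, True]  place -45 [True, True, True]  place -30 [True, True, True]  place -15 [True, True, True]  place 0 [True, True, True]  place 15 [True, True, True]  place 30 [True, True, True]  place 45 [True, True, True]  place 60 [True, True, True]
```

```bash
cat >> h.py <<'E'
FL=1
def force(n=8):
    F=[]
    for _ in range(n): env.dwell(.03);F.append(env.get_state()['force'])
    return np.mean(F,0),np.std(F,0)
def pick(k):
    p,q=pose(C[k],RACK,0,FL);nrm=RACK.apply([0,0,1])
    env.reach(p+.11*nrm,q)
    env.movel(p+.04*nrm,.25);f0,s=force()
    hit=env.movel(p,.08,stop_force=12);print('hit',hit)
    env.grip(.05,45)
    st=env.get_state();print('open',st['opening'],'err',st['tcp_pos']-p,'t',st['time'])
    env.movel(p+[0,0,.03],.06);env.dwell(.2);f1,s=force()
    print(k,'dF',f1-f0,'sd',s,'opening',env.get_state()['opening'],'t',env.get_state()['time'])
    return f1-f0
def putback(k):
    p,q=pose(C[k],RACK,0,FL);nrm=RACK.apply([0,0,1])
    print('stop',env.movel(p+[0,0,.0005],.04,stop_force=8))
    env.grip(.085);env.movel(p+.11*nrm,.15)
E
python3 - <<'E'
from h import *
pick('a')
p,d=camera('scene');cv2.imwrite('pics/s1.png',p)
E
```

```text
hit False
open 0.05973192105779693 err [0.00085665 0.0010688  0.0010736 ] t 3.3333
a dF [-0.30661437 -0.23669018 -5.24043566] sd [0.48040599 0.36688833 0.46773834] opening 0.05999221189835205 t 4.45
```

View pics/s1.png

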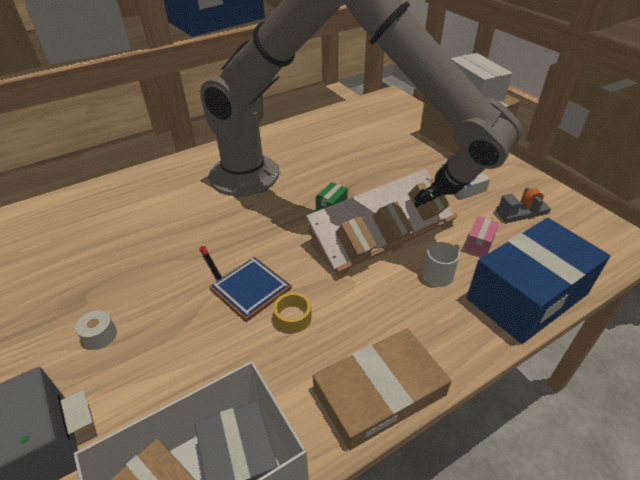

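The picture shows the leftmost carton held just off the deck at (430,200). It weighs about 5.2 N (0.53 kg), so it is the packed one. I'll carry it to the pad.

```bash
cat >> h.py <<'E'
PY=np.radians(13.2)
def place(under,stopf):
    s=env.get_state();env.movel(np.array(s['tcp_pos'])+[0,0,.13],.2)
    Rc=Rcart(PY,0);p,q=pose(under,Rc,0,FL)
    env.reach(p+[0,0,.12],q);env.movel(p+[0,0,.015],.15);env.dwell(.2)
    hit=env.movel(p-[0,0,.004],.02,stop_force=stopf)
    s=env.get_state();print('hit',hit,'z err',np.array(s['tcp_pos'])-p,s['time'])
    return p,q
E
python3 - <<'E'
from h import *
p,q=place(PAD,3)
pc,d=camera('scene');cv2.imwrite('pics/s2.png',pc[180:360,150:400])
E
```

```text
hit True z err [-8.76996794e-05 -4.53179886e-05  1.79433630e-03] 8.95
```

View pics/s2.png

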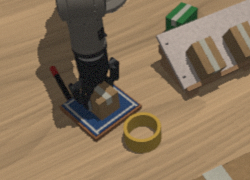

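The carton is held upright over the pad, at about (104,98) in the crop. I'll press down slightly to confirm contact, then release.

```bash
python3 - <<'E'
from h import *
print(force()[0])
s=env.get_state();p=np.array(s['tcp_pos'])
print(env.movel(p-[0,0,.003],.015,stop_force=5));print(force()[0]);s=env.get_state();print(s['tcp_pos']-p)
env.grip(.085);p=np.array(env.get_state()['tcp_pos']);env.movel(p+[0,0,.16],.2)
print(env.get_state()['time'])
for n in('top','scene'):
    im,d=camera(n);np.savez(n+'1.npz',p=im,d=d);cv2.imwrite(f'pics/{n}1.png',im)
E
```

```text
[-0.4656167  -0.39014161  5.12319473]
True
[-1.38550863  0.60690606  6.22771318]
[ 6.41184633e-05 -6.34006451e-05 -3.55769148e-05]
11.0667
```

View pics/scene1.png

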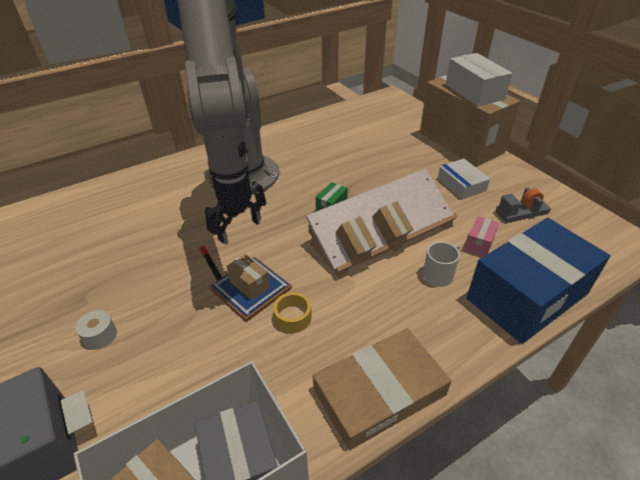

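View pics/top1.png

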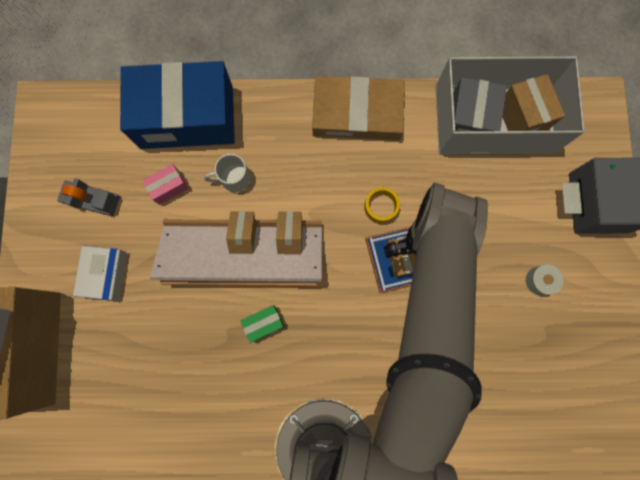

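The scene view shows the packed carton upright on the pad at (247,272), and the other two still in place on the rack. I'll measure it as soon as the arm is clear, then lift carton c.

```bash
cat >> h.py <<'E'
def topface(zt,tag,save=None):
    out={}
    for n in('top','scene'):
        im,d=camera(n);W=cloud(n,d)
        m=(abs(W[...,2]-zt)<.006)&(np.hypot(W[...,0]-PAD[0],W[...,1]-PAD[1])<.08)&(d>0)
        N,L,S,_=cv2.connectedComponentsWithStats(m.astype(np.uint8))
        if N<2: print(n,'none');continue
        i=1+np.argmax(S[1:,4]);Q=W[L==i];r=cv2.minAreaRect(Q[:,:2].astype(np.float32))
        z=Q[:,2];A=np.c_[Q[:,:2]-Q[:,:2].mean(0),np.ones(len(Q))];co=np.linalg.lstsq(A,z,rcond=None)[0]
        print(tag,n,S[i,4],np.round(r[0],4),np.round(r[1],4),round(r[2],1),'z',z.mean().round(4),'slope',co[:2].round(3))
        cv2.imwrite(f'pics/{tag}_{n}.png',im)
E
python3 - <<'E'
from h import *
pick('c')
topface(.078,'t2')
E
```

```text
hit False
open 0.059717341773936394 err [0.00073564 0.00026076 0.00068982] t 14.0417
c dF [-0.12111516  0.0349034  -2.83106872] sd [0.36061303 0.63390617 0.27341225] opening 0.059828854250565576 t 15.1583
t2 top 871 [ 0.474  -0.2035] [0.0907 0.061 ] 13.0 z 0.0778 slope [0. 0.]
t2 scene 690 [ 0.4738 -0.2078] [0.094  0.0612] 13.2 z 0.077 slope [-0.003  0.007]
```

```bash
python3 - <<'E'
from h import *
print(force(20))
p,q=place(np.array([PAD[0],PAD[1],.078]),3)
print(force(10)[0])
E
```

```text
(array([ 0.27186797, -0.06371063, -2.12245772]), array([0.55930084, 0.48130679, 0.36851746]))
hit True z err [-7.96075250e-05 -2.81467764e-05  1.41872886e-03] 19.5667
[-0.10844578 -0.27500423  5.03188866]
```

```bash
python3 - <<'E'
from h import *
env.grip(.085);p=np.array(env.get_state()['tcp_pos']);env.movel(p+[0,0,.16],.15)
q=kin.inverse_kinematics([.55,.15,.36],quat(tool(Rcart(0,0),0,FL)))
env.goto_joints(q)
topface(.138,'t3');print(env.get_state()['time'])
f=cv2.imread('pics/t3_scene.png')[160:340,180:480];cv2.imwrite('pics/t3c.png',cv2.resize(f,None,fx=2.6,fy=2.6))
E
```

```text
t3 top 958 [ 0.4741 -0.2034] [0.091  0.0616] 13.2 z 0.1378 slope [ 0.003 -0.004]
t3 scene 723 [ 0.4746 -0.2071] [0.0937 0.0628] 13.0 z 0.137 slope [-0.004  0.006]
22.9583
```

View pics/t3c.png

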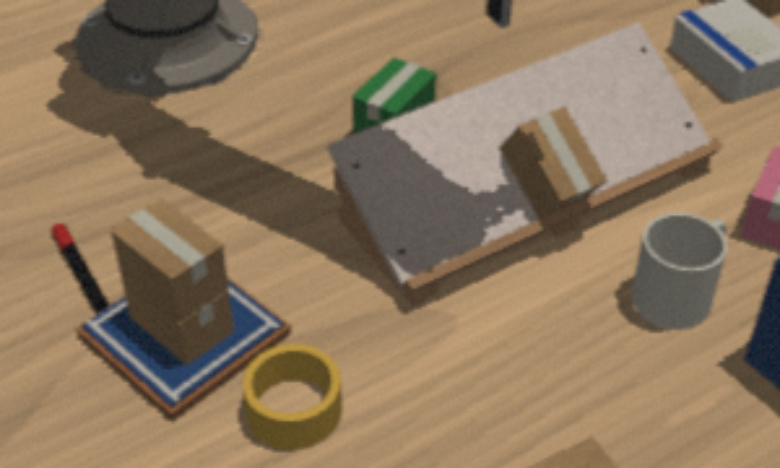

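View pics/t3_top.png

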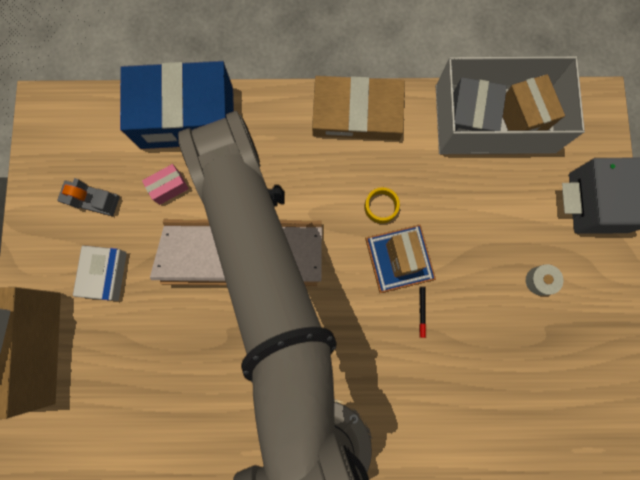

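The crop shows the two cartons stacked squarely on the pad at about (175,280). The third carton is still on the rack at (552,165), and the marker, tape roll and mug have not moved. The gripper is well clear, so I'm handing in.

```bash
python3 - <<'E'
from h import *
s=env.get_state();print(s['time'],np.abs(s['joint_velocities']).max())
job.job_done()
E
```

```text
22.9583 0.0028084140062630755
the job is handed in; nothing more can be done
```

The job is handed in. The packed carton is upright in the middle of the pad with an empty one squarely on top, and the other empty carton is still in its place on the rack. The robot's clock stood at about 23 s of the 72 s allowed.

- **Finding the packed one:** I lifted the carton at the robot's left end of the row first. It read about 5.2 N (0.53 kg), which is within the packed range, so I set it on the pad.
- **The empty one on top:** I lifted the carton at the other end of the row and stacked it on the packed one.
- **Final check of the stack:** Both cameras put the two carton centres within 1 mm of each other. The lengths are parallel to about 0.2°, and the tops are level to within about 0.01 rad. The stack is within about 3 mm of the pad centre.
- **Other objects:** The marker, tape roll and mug look unmoved in the last pictures, but I compared them by eye only.

**Disagreements:**
- The two cameras differ by about 4 mm in y, and by the same amount for both cartons.
- The empty carton's first weight reading, 2.8 N, was slightly above the expected 2.35 N maximum. A longer average of the raw force read 2.1 N. Both are well below the packed carton.
- I never lifted the middle carton.

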